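# Set the tube tweezers to the gauge mark and hold them ready

### The arm

A 7-joint arm with a two-finger parallel gripper is mounted at the origin on the work surface. World frame = base frame: x ahead of the robot, y to its left, z up, the work surface at z = 0. Lengths are in m, angles in rad, forces in N, time in s.
With the tool pointing down it reaches from about 0.4 to 0.85 m from the base axis. Payload 4.5 kg.
Tool frame: the origin (TCP) lies at the very end of the fingers, on their centre line; the grasp point (between the pads) lies 19 mm behind it (r.grip_depth is the z of the grasp point in the tool frame, in m); z points along the fingers, y is the line along which they close (so a half turn about z gives the same grasp; the last joint's range is limited). The gripper opens to 88 mm and grips with 3 to 60 N. Pads are 18 mm wide; open, the fingers measure 123 mm over their backs; the gripper's body (75 mm by 187 mm) begins 45 mm behind the grasp point.
Start: joints at [1.18, 0.689, -0.195, 1.565, 0.157, 0.902, -0.215], TCP at [0.258, -0.569, 0.239] pointing down, gripper open.
Joint ranges: [-3.01, 3.01], [-0.46, 2.08], [-1.47, 1.51], [0.13, 2.56], [-1, 4.14], [0.04, 2.09], [-2.66, 2.66]. Speed limits (rad/s): [2.57, 2.57, 3.14, 3.14, 3.14, 3.14, 3.14].

### API

Orientations are given as a unit quaternion [x, y, z, w].
In Python, from plant import r gives the robot as it stands.
- The arm moves only by the tool steer_hand, called after "Call:" in YAML: its name, and indented under it one key for each argument. Schema: {"type":"object","properties":{"plan":{"type":"array","items":{"type":"array","items":{"type":"array","items":{"type":"number"},"minItems":7,"maxItems":7},"minItems":1,"maxItems":10},"minItems":1,"maxItems":1},"squeeze":{"type":"number"},"only":{"type":"string"},"quiet":{"type":"boolean"},"lines":{"type":"string"}},"required":["plan"],"additionalProperties":false}. plan is a list that holds a single list of rows (three levels of brackets), with 1 to 10 rows, each of 7 numbers: the opening from 0.0 (shut) to 1.0 (fully open), then dx, dy, dz in m, then a rotation vector rx, ry, rz in rad; each row is the pose to reach, as a shift and turn from the pose commanded when the call began, along the tool's axes at that moment; what a row does not reach only later rows make up. A row lasts 1/10 s, in which the tool goes at most 0.05 m and 0.15 rad, less where a joint would pass 70% of its speed; a pose out of reach is approached as far as the arm can. The fingers move at their own pace and stop on an object; squeeze is the grip in N (left out, the last holds). Time passes only in rows, so rows that do not move let the fingers close. The tool returns the time, the measured TCP pose, the force, the opening and the grip force at its end. only (a regular expression) keeps the lines of the reply that match it, lines (a string "A,B") keeps lines A to B, and quiet returns only ok. Input that does not fit is refused with a message, and nothing moves.
- r.get_state(): the state, without advancing time (a new reading comes with each control period).
- r.snapshot(name): name is "scene" or "top"; returns the picture (384x512x3 uint8, red, green, blue); there is no depth.
- r.camera_params(name): a dict with "fx", "fy", "cx", "cy" (pixels), "k1" (the pictures are not rectified: a ray, as slopes to the right and down, at radius r is drawn at 1 + k1 r^2 times it, then the intrinsics apply), "rvec" (rotation vector, rad) and "tvec" (3), from world to camera coordinates, as OpenCV has them. Camera axes: x right, y down, z forward; pixel columns grow to the right and rows downward; lengths in m; the calibration is good to about 2 mm. A picture is of the moment at which its call begins. camera_params takes no time and is no camera call.
- r.finish_job(): hands the job in; it is judged then, once.
The state is a dict: "clock": time; "q": joint angles; "qd": joint speeds; "joint_torque": joint torques, N m; "tool_pos": TCP position; "eef_rot": TCP orientation; "contact_force": force on the tool from outside, world axes, zero at the start; "moment": the same for the moment, N m; "opening": opening from 0.0 (shut) to 1.0 (fully open); "finger_force": force on a finger pad.
Only numpy, scipy, OpenCV 4.12 (cv2) and the standard library are available. Lean on these libraries where they do the work, as an engineer would, in place of code of your own. Each camera call takes 0.05 s, during which the arm holds its last target. There are 200 camera calls.

### The job

Lift the lid of the aluminium instrument case by its handle until it rests open on its stop, then take the sprung tube tweezers out of the case and hold them up level, at least 16 cm above the bench and touching nothing but your fingers. Squeeze them until the needle on the moving arm stands in the slot of the gauge rider, between its two prongs, and finish while still holding that tip gap steady in the air, ready for a colleague to slip a sample tube between the tips. Do not touch the rider (it is already set), and leave the other things on the bench where they are.

Things in the scene. Friction and masses are not known exactly. Their poses are not given: they have to be found in the camera images.
- case: aluminium instrument case, fixed: a tray 140 mm (its x) by 240 mm (y), rim 30 mm high, under a hollow lid 55 mm deep (top at 86 mm). Origin under the tray's centre, z up; the lid handle is at its front (-x), the hinge along its +x rim
- case_rests (a point): middle of the free space between two black rubber rests in the tray (100 mm along x, 26 mm along y, 120 mm apart along y between centres), level with their tops, 45 mm above the bench: they carry the tweezers above the rim. Between them fingertips may go down to the tray floor, 40 mm lower
- lid (a joint): angle of the lid about its hinge (axis along the case's +y): 0 closed, 1.75 rad open on its stop, leaning back. About 0.28 kg, moves freely; let go below about 1.1 rad it falls shut, beyond 1.25 rad it falls onto the stop
- lid_hinge (a point): centre of the lid's hinge line, at (70, 0, 30.5) mm in the case's frame; its axes turn with the lid and equal the case's when closed
- lid_handle (a point): centre of the lid's handle: a black round bar, 16 mm diameter, 36 mm long along the case's y, on a stem 28 mm out from the lid's front wall; at (-168, 0, 30) mm in the lid_hinge frame. Pinch its two ends from straight above: it turns between the pads as the lid swings up, and the tool can stay upright
- tweezers: large steel sprung tube tweezers, 190 mm long, about 0.1 kg, loose on the rests, tips to the case's +y. Origin at the underside midway between the grip pads when open; x to the tips, z up, y across (the squeezing direction). Arms 12 mm tall and 5 mm thick: fixed arm at +y, sprung moving arm at -y, hinged at (-85, -12) mm; tip jaws at x = 75 to 90 mm
- tweezers_grip (a point): 9 mm above the tweezers' origin, midway between the grip pads: flat dark steel plates outside on the arms, 24 mm long (x), 18 mm tall; width over them 52 mm open, less 85 mm per rad of joint jaw. The tweezers balance within 10 mm of here. 68 mm ahead a gauge bar, fixed to the fixed arm, crosses above the arms (z 21 to 26 mm, the rider up to 30 mm)
- jaw (a joint): angle by which the moving arm is squeezed towards the fixed one: 0 open (tip gap 40 mm), 0.17 rad at its limit (tip gap 11 mm). The spring takes 3 N at the grip pads to start, 9 N at the limit, and opens the arm again when let go. Needle y in the tweezers' frame: -25.8 mm + 153 mm per rad
- needle (a point): top of the needle, a steel fin 2 mm wide and 10 mm long (along x) on the moving arm, 78 mm ahead of the grip pads, its top 20 mm above the tweezers' underside; it passes 1 mm below the rider's prongs
- rider: gauge rider: black plastic fork on the gauge bar, 16 mm wide, two 4 mm prongs pointing to the tips with an 8 mm open slot between, seen from above. Origin: middle of the slot, prongs' underside; axes as the tweezers'. Stiff; set anew each time at y = -17 to -4 mm in the tweezers' frame. Right when the needle's y here is 0; squeezing moves the needle to +y
- tube_rack: bystander: white wire test-tube rack with a few white tubes, 120 x 60 x 57 mm (81 mm to the tops of the tubes); origin under its centre, x along its length
- amber_bottle: bystander: upright amber glass bottle, 56 mm diameter, 120 mm tall; origin under its centre
- beaker: bystander: upright open glass beaker, 64 mm diameter, 85 mm tall; origin under its centre
- ointment_jar: bystander: closed white plastic jar, 52 mm diameter, 45 mm tall; origin under its centre
- weight: bystander: upright steel balance weight, 30 mm diameter, 44 mm tall; origin under its centre
- spatula: bystander: spatula with black handle lying flat on the bench, 180 mm long; x along its length
- mould: bystander: aluminium mould block, 90 x 55 x 25 mm; origin under its centre

How it is judged:
On the way, in this order (a step that is already met when the one before it is completed fails the run):
1. the lid rests open on its stop (value of joint lid above 1.65 rad and velocity of joint lid between -0.1 and 0.1 rad/s), for 0.2 s.
2. the tweezers are held up clear of the case (height (world z) of tweezers above 0.14 m and contact force between tweezers and the fingers above 1 N and contact force between tweezers and case below 0.05 N and angle between tweezers's own z axis and vertical below 0.35 rad), for 0.2 s.
At the end, for the whole second after the job is handed in: Lid open on its stop (over 1.65 rad); tweezers held by the fingers alone (over 1 N), origin over 140 mm above the bench, level within 0.35 rad, off the case; needle within 3 mm of the middle of the rider's slot, moving arm still (under 0.05 rad/s), through the last second (all of step 2 and value of joint lid above 1.65 rad and y of needle in the frame of rider between -0.003 and 0.003 m and velocity of joint jaw between -0.05 and 0.05 rad/s); the arm keeps its last pose, push and grip.
It fails at once if the rider is pushed by the fingers (contact force between rider and the fingers above 0.5 N).
It fails at once if a bystander on the bench is moved by more than 30 mm (distance of any of tube_rack, amber_bottle, beaker, ointment_jar, weight, spatula, mould from where it was at the start of the episode above 0.03 m).
It also fails if it takes over 56 s, if anything falls off the work surface, if the arm or the gripper's body presses on something with over 40 N, if the wrist force passes 120 N, or if a joint passes its speed limit or range.

## Working session

There is one attempt and no reset: what is moved stays moved. The work goes in short steps, Python scripts to look and compute and a tool call to move; the robot and the scene stay as the last step left them, time stands still between calls to the robot, and variables do not carry over. Pictures are saved under pics/ and viewed, at most 10 in all, crops included, and the job is handed in when it is done.

```bash
ls; mkdir -p pics; python3 - <<'E'
from plant import r
import cv2
for n in ("scene","top"):
    cv2.imwrite(f"pics/{n}0.png",r.snapshot(n)[:,:,::-1]); print(n,r.camera_params(n))
s=r.get_state();print(s,r.grip_depth)
E
```

```text
pics
plant.py
scene {'fx': 413.8439625490959, 'fy': 413.8439625490959, 'cx': 249.59491282724915, 'cy': 197.32494345200803, 'k1': -0.011210119331749249, 'rvec': array([ 1.91648805,  1.32169267, -0.63295863]), 'tvec': array([-0.24675762, -0.2453806 ,  1.4399116 ])}
top {'fx': 393.77612626466845, 'fy': 393.77612626466845, 'cx': 263.2566915876599, 'cy': 193.70371944693758, 'k1': -0.1344950745601197, 'rvec': array([ 2.15073105, -2.17216472,  0.12208888]), 'tvec': array([0.04772193, 0.53996973, 1.038392  ])}
{'clock': 0.1, 'q': array([ 1.17979827,  0.68988164, -0.19453372,  1.56621499,  0.15727972,
        0.90249811, -0.21510127]), 'qd': array([ 0.0002993 , -0.00159989,  0.00166911, -0.00186444, -0.00025805,
       -0.00025124, -0.00155349]), 'joint_torque': array([-3.36958292e-03, -5.28504968e+01, -1.27127822e+00, -1.53838384e+01,
       -5.25069726e-02,  2.01526513e-03,  2.37943698e-05]), 'tool_pos': array([ 0.25732894, -0.56895807,  0.23800878]), 'eef_rot': array([ 9.77520313e-01,  2.10839718e-01, -2.15798937e-04, -7.77149354e-04]), 'contact_force': array([ 0.46746456,  0.98320705, -0.33373509]), 'moment': array([0.01652422, 0.0195506 , 0.04657221]), 'finger_force': 0.0, 'opening': 1.002126181563467} -0.0187
```

View pics/scene0.png

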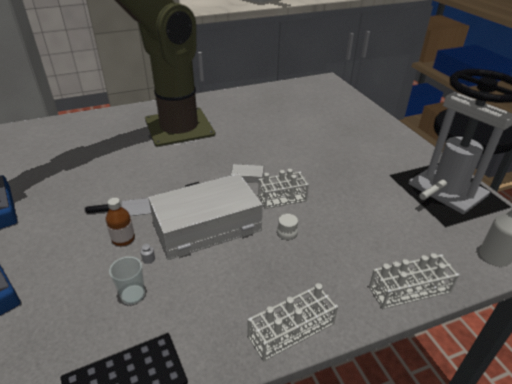

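View pics/top0.png

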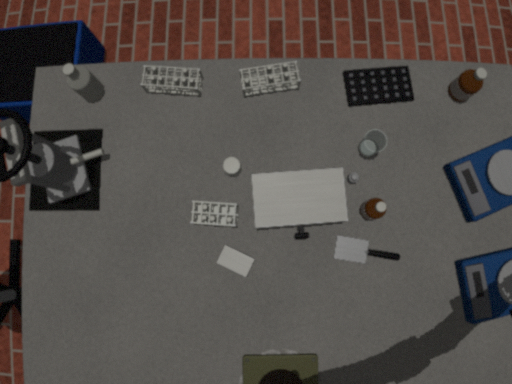

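The scene picture shows the closed case near (205,213), its handle hidden behind the lid. In the top picture the lid spans (252,170) to (347,227), with the handle at (301,235) facing the robot. The tube rack is at (215,213), the mould at (236,261), the spatula at (365,250) and the bottle at (375,208).

```bash
cat > h.py <<'E'
import numpy as np, cv2
from plant import r
from scipy.spatial.transform import Rotation as R
def ray(n,uv):
    p=r.camera_params(n);K=np.array([[p['fx'],0,p['cx']],[0,p['fy'],p['cy']],[0,0,1]])
    x=cv2.undistortPoints(np.array(uv,float).reshape(-1,1,2),K,np.array([p['k1'],0,0,0]))[:,0]
    M=cv2.Rodrigues(p['rvec'])[0]
    return -M.T@p['tvec'], np.c_[x,np.ones(len(x))]@M
def plane(n,uv,z):
    c,d=ray(n,uv); return c+d*((z-c[2])/d[:,2])[:,None]
def proj(n,P):
    p=r.camera_params(n);K=np.array([[p['fx'],0,p['cx']],[0,p['fy'],p['cy']],[0,0,1]])
    return cv2.projectPoints(np.array(P,float).reshape(-1,3),p['rvec'],p['tvec'],K,np.array([p['k1'],0,0,0]))[0][:,0]
def totool(v):
    return R.from_quat(r.get_state()['eef_rot']).inv().apply(v)
E
python3 - <<'E'
from h import *
im=cv2.imread('pics/top0.png'); g=cv2.cvtColor(im,cv2.COLOR_BGR2GRAY)
m=(g>120).astype(np.uint8)
m=cv2.morphologyEx(m,cv2.MORPH_OPEN,np.ones((5,5)))
n,l,st,ce=cv2.connectedComponentsWithStats(m); k=l[200,300]; print(st[k],ce[k],np.median(g[180:220,265:335]),np.median(g[280:300,150:200]))
c=max(cv2.findContours((l==k).astype(np.uint8),0,2)[0],key=cv2.contourArea)
q=cv2.minAreaRect(c);print(q); P=plane('top',cv2.boxPoints(q),.086);print(P.round(4),P.mean(0))
print([np.linalg.norm(P[i]-P[i-1]).round(4) for i in range(4)])
d=((g<45).astype(np.uint8)); d[:228]=0;d[246:]=0;d[:,:285]=0;d[:,318:]=0
ys,xs=np.nonzero(d);print(len(xs),xs.mean(),ys.mean());print(g[226:244,290:314])
b=cv2.resize(np.hstack([im[150:280,190:400]]),None,fx=3.6,fy=3.6,interpolation=cv2.INTER_CUBIC);cv2.imwrite('pics/c0.png',b)
E
```

```text
[ 252  168   95   59 4919] [298.86480992 196.98332995] 143.0 92.0
((299.05120849609375, 196.940673828125), (53.667781829833984, 92.15493774414062), 85.76361083984375)
[[ 0.5869  0.0732  0.086 ]
 [ 0.6028 -0.1666  0.086 ]
 [ 0.4631 -0.1723  0.086 ]
 [ 0.4485  0.064   0.086 ]] [ 0.52529999 -0.05043101  0.086     ]
[np.float64(0.1387), np.float64(0.2404), np.float64(0.1398), np.float64(0.2368)]
102 300.98039215686276 234.0686274509804
[[61 56 57 64 68 65 60 54 43 46 45 44 40 38 47 54 56 57 59 58 61 69 79 81]
 [61 59 60 64 76 76 71 51 40 38 42 42 40 52 67 77 78 79 81 84 83 84 88 89]
 [82 83 82 86 89 84 76 56 40 38 38 42 42 53 70 86 89 88 87 88 90 88 88 86]
 [93 92 89 89 87 90 78 52 39 35 38 37 43 45 70 81 88 89 90 89 89 91 87 90]
 [92 94 91 94 93 88 82 59 42 28 37 41 41 50 68 84 87 87 89 88 90 90 91 92]
 [91 92 90 93 90 92 84 67 50 30 42 42 38 45 64 76 78 80 87 87 90 90 88 89]
 [91 88 90 91 88 79 69 58 38 24 38 40 37 38 44 47 46 52 67 83 88 90 89 90]
 [90 89 91 87 76 59 41 37 24 19 28 25 25 24 10 23 18 28 49 76 87 90 89 89]
 [92 91 90 86 70 39 24 24 20 21 21 32 23 26 20 26 24 30 43 71 86 88 90 88]
 [92 89 91 82 60 33 27 31 24 29 29 29 21 25 25 27 18 29 48 71 85 89 88 86]
 [96 93 91 77 56 30 26 28 29 29 23 18 19 27 18 14 20 22 43 69 82 90 88 91]
 [88 91 91 76 57 28 18 16 16 16 20 14 19 17 18 22 23 30 53 72 84 87 88 89]
 [90 91 88 85 66 45 21 23 26 27 25 27 31 31 31 34 50 63 78 85 89 88 88 89]
 [88 92 91 89 76 64 54 54 52 56 55 54 57 57 60 67 78 84 88 87 89 89 87 90]
 [92 90 90 87 84 81 81 80 82 80 80 81 81 78 80 84 87 82 87 89 88 88 88 89]
 [91 92 92 92 91 89 87 87 88 88 89 89 87 88 90 88 88 88 86 89 89 89 86 86]
 [91 90 89 90 89 89 91 90 89 88 88 87 86 86 88 86 89 90 89 87 93 90 88 87]
 [92 90 89 88 90 89 88 89 91 88 88 86 88 90 88 88 89 88 89 89 92 89 88 88]]
```

View pics/c0.png

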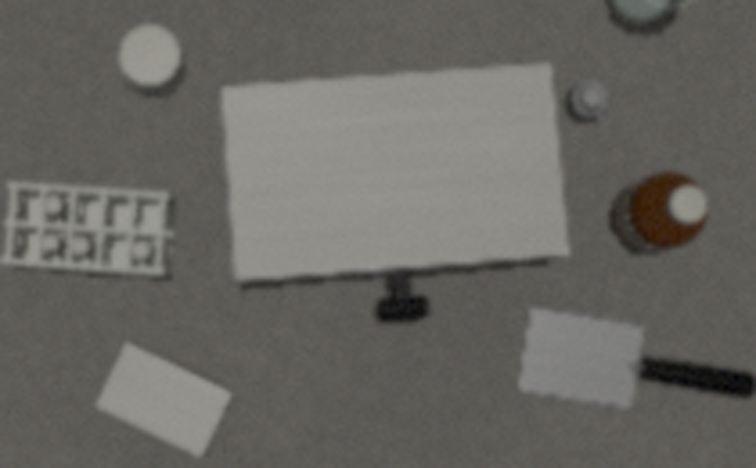

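The crop confirms the handle's black bar at about top-image (301.3, 235.3), which agrees with the lid centre and a yaw of about 0.062. Next I compute the pre-grasp move.

```bash
cat >> h.py <<'E'
yaw=.062; C=np.array([.5253,-.0504,0])
def w(p): return C+R.from_euler('z',yaw).apply(p)
def go(tcp,yaw_t):   # shift in tool axes and rotvec to a tool-down pose with tool x at yaw_t
    s=r.get_state(); A=R.from_quat(s['eef_rot']); B=R.from_euler('z',yaw_t)*R.from_euler('x',np.pi)
    print('d',A.inv().apply(np.array(tcp)-s['tool_pos']).round(4),'rv',(A.inv()*B).as_rotvec().round(4))
E
python3 - <<'E'
from h import *
print(plane('top',[[301.3,235.3]],.0685), w([-.098,0,.0605]), proj('top',[w([-.098,0,.0685])]))
for n in('top','scene'): print(n,ray(n,[[0,0]])[0])
h=w([-.098,0,0])
go([h[0],h[1],.16],yaw); go([h[0],h[1],.0415],yaw)
E
```

```text
[[ 0.4264529  -0.05534322  0.0685    ]] [ 0.4274883  -0.05647211  0.0605    ] [[301.72668669 234.89462464]]
top [0.41803183 0.04101169 1.09346699]
scene [ 1.28075879 -0.22448661  0.70972466]
d [ 0.3663 -0.3967  0.0786] rv [-0.0016  0.0004  0.3629]
d [ 0.3663 -0.3965  0.1971] rv [-0.0016  0.0004  0.3629]
```

Call:
steer_hand:
  plan:
    - [[1,0.033,-0.036,0,0,0,0.04],[1,0.066,-0.072,0,0,0,0.08],[1,0.1,-0.108,0,0,0,0.12],[1,0.133,-0.144,0,0,0,0.16],[1,0.166,-0.18,0,0,0,0.2],[1,0.2,-0.216,0,0,0,0.24],[1,0.233,-0.252,0.02,0,0,0.28],[1,0.266,-0.288,0.04,0,0,0.32],[1,0.3,-0.325,0.06,0,0,0.36],[1,0.333,-0.361,0.078,0,0,0.363]]

```text
clock: 1.1
tool_pos: [0.4091, -0.1121, 0.1641]
eef_rot: [1.0, 0.03, 0.0, 0.0]
contact_force: [1.2, -0.3, -0.4]
opening: 0.998
finger_force: 0.0
```

```bash
python3 -c "
from h import *
h=w([-.098,0,0])
go([h[0],h[1],.0415],yaw)"
```

```text
d [ 0.0216 -0.0544  0.1226] rv [ 0.0004 -0.0002 -0.0015]
```

Call:
steer_hand:
  plan:
    - [[1,0.015,-0.03,0.03,0,0,0],[1,0.0214,-0.0546,0.06,0,0,0],[1,0.0214,-0.0546,0.09,0,0,0],[1,0.0214,-0.0546,0.122,0,0,0],[1,0.0214,-0.0546,0.1225,0,0,0],[0.7,0.0214,-0.0546,0.1225,0,0,0],[0.5,0.0214,-0.0546,0.1225,0,0,0],[0.3,0.0214,-0.0546,0.1225,0,0,0],[0.3,0.0214,-0.0546,0.1225,0,0,0],[0.3,0.0214,-0.0546,0.1225,0,0,0]]
  squeeze: 20

```text
clock: 2.1
tool_pos: [0.4282, -0.0581, 0.0434]
eef_rot: [0.999, 0.033, -0.002, -0.0]
contact_force: [-0.2, 0.9, 0.4]
opening: 0.571
finger_force: 0.0
```

```bash
python3 -c "
from h import *
h=w([-.098,0,0])
go([h[0],h[1],.0415],yaw)
cv2.imwrite('pics/t1.png',cv2.resize(r.snapshot('scene')[130:260,110:320,::-1],None,fx=3.5,fy=3.5))"
```

```text
d [-0.0006 -0.0016  0.0019] rv [-0.0008  0.0031  0.0038]
```

View pics/t1.png

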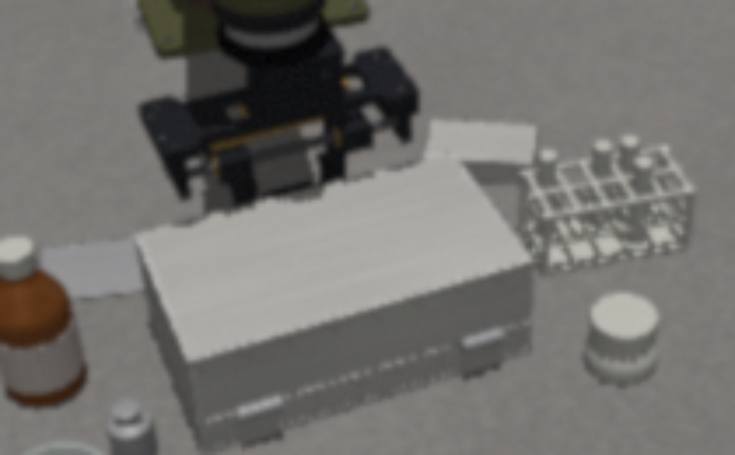

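The picture shows the fingers straddling the handle behind the lid at about (280,185), still closing. I'll finish the grip.

Call:
steer_hand:
  plan:
    - [[0.3,-0.0006,-0.0016,0.0019,0,0,0],[0.3,-0.0006,-0.0016,0.0019,0,0,0],[0.3,-0.0006,-0.0016,0.0019,0,0,0],[0.3,-0.0006,-0.0016,0.0019,0,0,0]]
  squeeze: 20

```text
clock: 2.55
tool_pos: [0.4285, -0.0581, 0.0425]
eef_rot: [1.0, 0.03, -0.002, 0.001]
contact_force: [1.0, -4.4, -1.3]
opening: 0.401
finger_force: 20.0
```

Call:
steer_hand:
  plan:
    - [[0.3,0.004,0,-0.0166,0,0,0],[0.3,0.0093,0,-0.0328,0,0,0],[0.3,0.0164,0,-0.0483,0,0,0],[0.3,0.0249,0,-0.0631,0,0,0],[0.3,0.035,0,-0.077,0,0,0],[0.3,0.0463,0,-0.0896,0,0,0],[0.3,0.059,0,-0.101,0,0,0],[0.3,0.0725,0,-0.1114,0,0,0],[0.3,0.087,0,-0.12,0,0,0],[0.3,0.1025,0,-0.1276,0,0,0]]
  squeeze: 20

```text
clock: 3.55
tool_pos: [0.5293, -0.0515, 0.1699]
eef_rot: [1.0, 0.031, -0.004, 0.001]
contact_force: [-0.4, -4.3, -1.9]
opening: 0.405
finger_force: 20.0
```

```bash
python3 -c "
from h import *
for t in (1.0,1.3,1.7):
  c,s=np.cos(t),np.sin(t); g=w([.07-.168*c+.03*s,0,.0305+.168*s+.03*c-.0187]); go(g,yaw)"
```

```text
d [ 0.0005 -0.0013  0.0005] rv [ 0.0009  0.0086 -0.0002]
d [ 0.0499 -0.0013 -0.0122] rv [ 0.0009  0.0086 -0.0002]
d [ 0.1174 -0.0013 -0.0056] rv [ 0.0009  0.0086 -0.0002]
```

Call:
steer_hand:
  plan:
    - [[0.3,0.016,0,-0.006,0,0,0],[0.3,0.0326,0,-0.01,0,0,0],[0.3,0.05,0,-0.0125,0,0,0],[0.3,0.067,0,-0.0131,0,0,0],[0.3,0.084,0,-0.012,0,0,0],[0.3,0.1,0,-0.01,0,0,0],[0.3,0.117,0,-0.006,0,0,0],[0.3,0.12,0,-0.005,0,0,0],[0.3,0.12,0,-0.005,0,0,0],[0.6,0.12,0,-0.005,0,0,0]]
  squeeze: 20

```text
clock: 4.55
tool_pos: [0.6504, -0.0421, 0.1742]
eef_rot: [1.0, 0.031, -0.002, -0.001]
contact_force: [0.0, 0.7, -0.5]
opening: 0.473
finger_force: 0.0
```

Call:
steer_hand:
  plan:
    - [[1,0,0,0,0,0,0],[1,0,0,0,0,0,0],[1,0,0,0,0,0,0],[1,0,0,0,0,0,0],[1,0,0,-0.05,0,0,0],[1,0,0,-0.1,0,0,0],[1,-0.05,0,-0.1,0,0,0],[1,-0.1,0,-0.1,0,0,0],[1,-0.15,0,-0.1,0,0,0],[1,-0.2,0,-0.1,0,0,0]]

```text
clock: 5.55
tool_pos: [0.4499, -0.0554, 0.2751]
eef_rot: [1.0, 0.031, -0.002, -0.0]
contact_force: [0.1, -0.5, 0.9]
opening: 1.0
finger_force: 0.0
```

Call:
steer_hand:
  plan:
    - [[1,-0.05,0,0,0,0,0.15],[1,-0.1,0,0,0,0,0.3],[1,-0.1,0,0,0,0,0.45],[1,-0.1,0,0,0,0,0.6],[1,-0.1,0,0,0,0,0.75],[1,-0.1,0,0,0,0,0.9],[1,-0.1,0,0,0,0,1.05],[1,-0.1,0,0,0,0,1.2],[1,-0.1,0,0,0,0,1.35],[1,-0.1,0,0,0,0,1.5]]

```text
clock: 6.55
tool_pos: [0.3524, -0.0614, 0.2759]
eef_rot: [0.764, -0.645, -0.001, 0.0]
contact_force: [0.6, 0.9, -1.0]
opening: 0.999
finger_force: 0.0
```

```bash
python3 -c "
from h import *
print(r.get_state()['q'].round(2))
a=r.snapshot('scene')[90:270,110:320,::-1];b=r.snapshot('top')[:,:,::-1]
cv2.imwrite('pics/top2.png',b);cv2.imwrite('pics/m2.png',np.hstack([cv2.resize(a,(390,335)),cv2.resize(b[130:310,200:410],(390,335))]))"
```

```text
[-0.26  0.31  0.42  2.27 -0.23  0.6  -2.65]
```

View pics/m2.png

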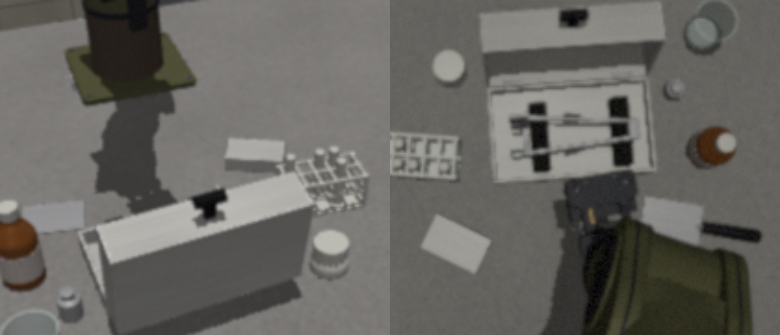

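The lid is open on its stop. In the top view (right half) the tweezers lie on the two black rests, with the tips and rider at the left, near (518,135), and the spring end at (635,128). Joint 7 is at its range limit, so I'll turn the wrist the other way and zoom in on the tray.

Call:
steer_hand:
  plan:
    - [[1,0,0,0,0,0,-0.15],[1,0,0,0,0,0,-0.3],[1,0,0,0,0,0,-0.45],[1,0,0,0,0,0,-0.6],[1,0,0,0,0,0,-0.75],[1,0,0,0,0,0,-0.9],[1,0,0,0,0,0,-1.05],[1,0,0,0,0,0,-1.2],[1,0,0,0,0,0,-1.35],[1,0,0,0,0,0,-1.5]]

```text
clock: 7.65
tool_pos: [0.3523, -0.0612, 0.2757]
eef_rot: [0.998, 0.058, -0.002, -0.001]
contact_force: [0.4, -0.2, -0.8]
opening: 0.998
finger_force: 0.0
```

Call:
steer_hand:
  plan:
    - [[1,0,0,0,0,0,-0.15],[1,0,0,0,0,0,-0.3],[1,0,0,0,0,0,-0.45],[1,0,0,0,0,0,-0.6],[1,0,0,0,0,0,-0.75],[1,0,0,0,0,0,-0.9],[1,0,0,0,0,0,-1.05],[1,0,0,0,0,0,-1.2],[1,0,0,0,0,0,-1.35],[1,0,0,0,0,0,-1.5]]

```text
clock: 8.65
tool_pos: [0.3525, -0.0612, 0.276]
eef_rot: [0.691, 0.723, -0.0, -0.001]
contact_force: [-0.3, 0.7, -0.1]
opening: 0.996
finger_force: 0.0
```

```bash
python3 -c "
from h import *
print(r.get_state()['q'].round(2))
f=np.mean([r.snapshot('top')[:,:,::-1].astype(float) for _ in range(8)],0)
cv2.imwrite('pics/top3.png',f)
c=f[164:232,246:346];cv2.imwrite('pics/c3.png',np.clip(cv2.resize(c,None,fx=8,fy=8,interpolation=cv2.INTER_CUBIC)*1.4,0,255))
print(proj('top',[w([0,y,.045]) for y in(-.06,0,.06)]))"
```

```text
[ 0.39  0.31 -0.46  2.24  0.23  0.64 -0.19]
[[320.14690767 196.75925918]
 [297.9265824  198.36757923]
 [275.60167099 199.97717724]][ WARN:0@7.732] global loadsave.cpp:1063 imwrite_ Unsupported depth image for selected encoder is fallbacked to CV_8U.
```

View pics/c3.png

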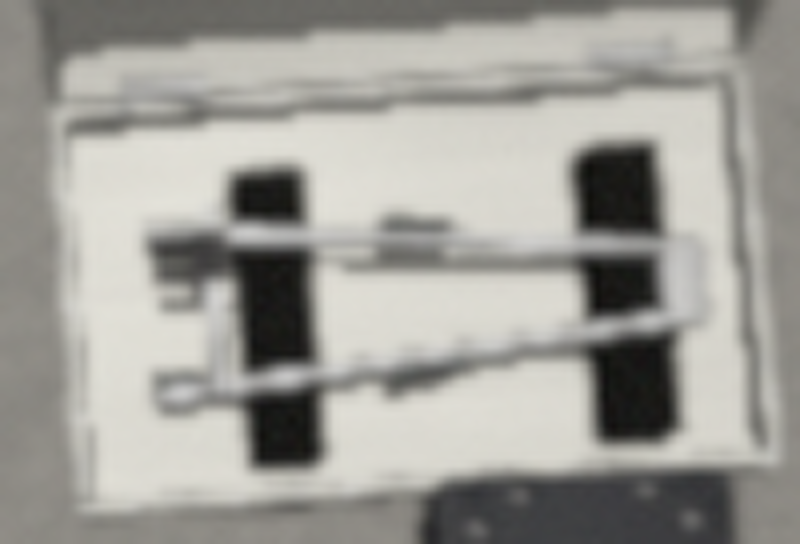

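The crop shows the tweezers with their tips at left (about x=150) and the spring block at right (about x=690). The grip pads are at (415,235) and (425,385), and the fork rider is at about (180,283), opening to the left. I'll refine the grip centre from the pad mask.

```bash
python3 - <<'E'
from h import *
g=cv2.cvtColor(cv2.imread('pics/top3.png'),cv2.COLOR_BGR2GRAY)
c=cv2.resize(g[164:232,246:346],None,fx=8,fy=8,interpolation=cv2.INTER_CUBIC)
full=lambda u,v:[246+(u+.5)/8-.5,164+(v+.5)/8-.5]
for a,b in((195,275),(340,410)):
    s=c[a:b,365:480]; y,x=np.nonzero(s<115); print('pad',len(x),x.min()+365,x.max()+365,x.mean()+365,y.min()+a,y.max()+a,y.mean()+a)
P=plane('top',[full(420,299),full(152,235),full(690,240),full(155,392),full(690,322)],.057)
print(P.round(4)); print('case frame',R.from_euler('z',-yaw).apply(P-C).round(4))
c0,c1=(P[1]+P[3])/2,(P[2]+P[4])/2; d=c0-c1; t=np.arctan2(-d[0],d[1]); print('len',np.linalg.norm(d),'yaw',t)
go([*P[0,:2],.15],np.pi/2+t); go([*P[0,:2],.035],np.pi/2+t)
E
```

```text
pad 4436 365 479 416.6181244364292 215 270 247.2033363390442
pad 2837 365 479 421.5037010927036 354 397 374.01727176594994
[[ 0.5172 -0.0496  0.057 ]
 [ 0.5394  0.0389  0.057 ]
 [ 0.536  -0.14    0.057 ]
 [ 0.4873  0.0384  0.057 ]
 [ 0.5086 -0.1392  0.057 ]]
case frame [[-0.008   0.0013  0.057 ]
 [ 0.0196  0.0882  0.057 ]
 [ 0.0051 -0.0901  0.057 ]
 [-0.0324  0.091   0.057 ]
 [-0.0222 -0.0876  0.057 ]]
len 0.17842857563159317 yaw 0.049914099679521554
d [0.0065 0.1659 0.1248] rv [-0.0042 -0.0008 -0.0173]
d [0.0064 0.1664 0.2398] rv [-0.0042 -0.0008 -0.0173]
```

Call:
steer_hand:
  plan:
    - [[0.85,0.006,0.045,0,0,0,-0.017],[0.85,0.006,0.09,0,0,0,-0.017],[0.85,0.006,0.13,0.03,0,0,-0.017],[0.85,0.006,0.166,0.06,0,0,-0.017],[0.85,0.006,0.166,0.1,0,0,-0.017],[0.85,0.006,0.166,0.14,0,0,-0.017],[0.85,0.006,0.166,0.17,0,0,-0.017],[0.85,0.006,0.166,0.18,0,0,-0.017],[0.85,0.006,0.166,0.18,0,0,-0.017]]

```text
clock: 9.95
tool_pos: [0.5163, -0.0497, 0.0937]
eef_rot: [0.689, 0.725, -0.002, -0.003]
contact_force: [-0.5, 0.2, 0.4]
opening: 0.848
finger_force: 0.0
```

```bash
python3 -c "
from h import *
print(r.get_state()['q'].round(2))
go([.5172,-.0496,.035],np.pi/2+.05)
f=r.snapshot('scene')[:,:,::-1];b=r.snapshot('top')[:,:,::-1]
cv2.imwrite('pics/m4.png',np.hstack([cv2.resize(f[100:260,120:300],(390,347)),cv2.resize(b[150:250,240:352],(390,347),interpolation=cv2.INTER_CUBIC)]))"
```

```text
[ 0.16  0.8  -0.25  1.99  0.45  0.41 -0.38]
d [0.     0.0014 0.0587] rv [-0.0071 -0.0009  0.0007]
```

View pics/m4.png

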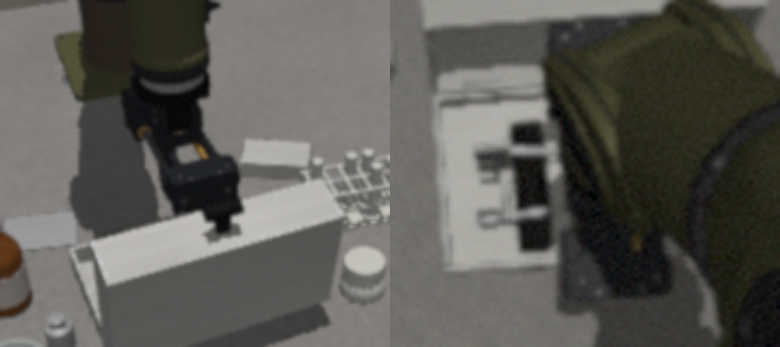

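The scene view shows the gripper above the case in front of the open lid. The top view shows it over the grip pads, with the rider at (487,165) and the tips still visible. I'll descend and squeeze partway.

Call:
steer_hand:
  plan:
    - [[0.85,0,0.0014,0.02,0,0,0],[0.85,0,0.0014,0.04,0,0,0],[0.85,0,0.0014,0.055,0,0,0],[0.85,0,0.0014,0.0587,0,0,0],[0.8,0,0.0014,0.0587,0,0,0],[0.7,0,0.0014,0.0587,0,0,0],[0.6,0,0.0014,0.0587,0,0,0],[0.52,0,0.0014,0.0587,0,0,0],[0.52,0,0.0014,0.0587,0,0,0],[0.52,0,0.0014,0.0587,0,0,0]]
  squeeze: 20

```text
clock: 11.05
tool_pos: [0.5177, -0.0499, 0.0368]
eef_rot: [0.689, 0.725, -0.001, -0.002]
contact_force: [-2.0, 0.5, 7.1]
opening: 0.518
finger_force: 8.4
```

Call:
steer_hand:
  plan:
    - [[0.52,0,0,0,0,0,0],[0.52,0,0,0,0,0,0],[0.52,0,0,0,0,0,0]]

```text
clock: 11.35
tool_pos: [0.5177, -0.0499, 0.0368]
eef_rot: [0.689, 0.725, -0.002, -0.002]
contact_force: [-1.6, 1.1, 6.4]
opening: 0.523
finger_force: 8.4
```

Call:
steer_hand:
  plan:
    - [[0.52,0,0,-0.02,0,0,0],[0.52,0,0,-0.05,0,0,0],[0.52,0,0,-0.08,0,0,0],[0.52,0,-0.02,-0.11,0,0,0],[0.52,0,-0.04,-0.14,0,0,0],[0.52,0,-0.05,-0.17,0,0,0],[0.52,0,-0.05,-0.2,0,0,0],[0.52,0,-0.05,-0.23,0,0,0],[0.52,0,-0.05,-0.26,0,0,0],[0.52,0,-0.05,-0.26,0,0,0]]

```text
clock: 12.35
tool_pos: [0.4714, -0.0524, 0.2997]
eef_rot: [0.689, 0.725, 0.001, 0.001]
contact_force: [-0.1, -0.1, -1.8]
opening: 0.516
finger_force: 5.3
```

```bash
cat > look.py <<'E'
from h import *
import sys
s=r.get_state(); f=np.mean([r.snapshot('top')[:,:,::-1].astype(float) for _ in range(8)],0).astype(np.uint8)
A=R.from_quat(s['eef_rot']); G=s['tool_pos']+A.apply([0,0,r.grip_depth])
p=proj('top',[G+A.apply([.074,0,-.011])])[0]; print(G.round(4),p,s['opening'],s['finger_force'])
a,b=int(p[1])-25,int(p[0])-40; print('crop origin',b,a)
np.save('f.npy',f); cv2.imwrite(sys.argv[1],np.clip(cv2.resize(f[a:a+55,b:b+80],None,fx=10,fy=10,interpolation=cv2.INTER_CUBIC)*1.3,0,255).astype(np.uint8))
E
python3 look.py pics/c5.png
```

```text
[ 0.4714 -0.0524  0.3184] [273.99397039 213.22946142] 0.516046665542643 5.317762434679025
crop origin 233 188
```

View pics/c5.png

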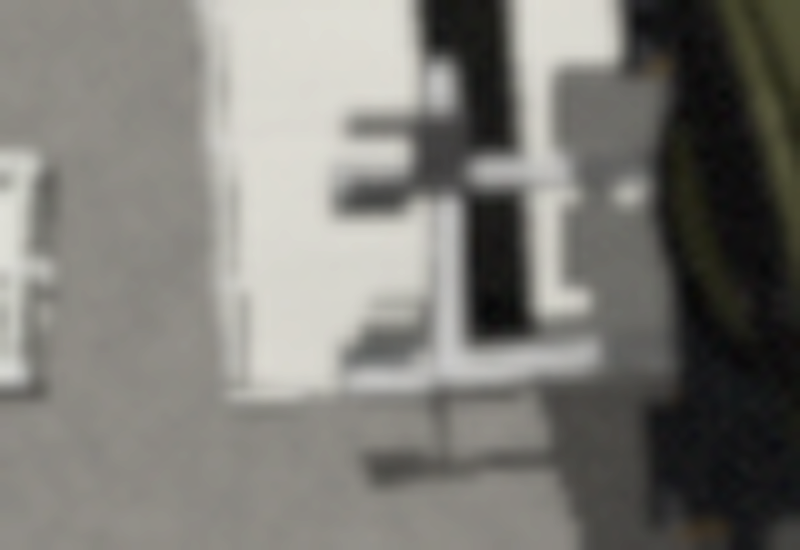

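The crop shows the tweezers held in the air. The dark rider fork is at about (400,160) with prongs at rows 125 and 190, the moving arm comes in at row 170, and the tray background makes it confusing. I'll move over plain bench beneath the top camera for a cleaner, closer view.

Call:
steer_hand:
  plan:
    - [[0.52,0,-0.02,-0.02,0,0,0],[0.52,0,-0.04,-0.04,0,0,0],[0.52,0,-0.055,-0.06,0,0,0],[0.52,0.01,-0.065,-0.08,0,0,0],[0.52,0.02,-0.065,-0.1,0,0,0],[0.52,0.02,-0.065,-0.1,0,0,0],[0.52,0.02,-0.065,-0.1,0,0,0],[0.52,0.02,-0.065,-0.1,0,0,0]]

```text
clock: 13.55
tool_pos: [0.4033, -0.0366, 0.3951]
eef_rot: [0.689, 0.724, -0.002, -0.003]
contact_force: [0.3, 0.1, -1.6]
opening: 0.516
finger_force: 5.3
```

```bash
python3 look.py pics/c6.png
```

```text
[ 0.4034 -0.0366  0.4138] [266.52299254 249.77609122] 0.5157180423206801 5.326045470028475
crop origin 226 224
```

View pics/c6.png

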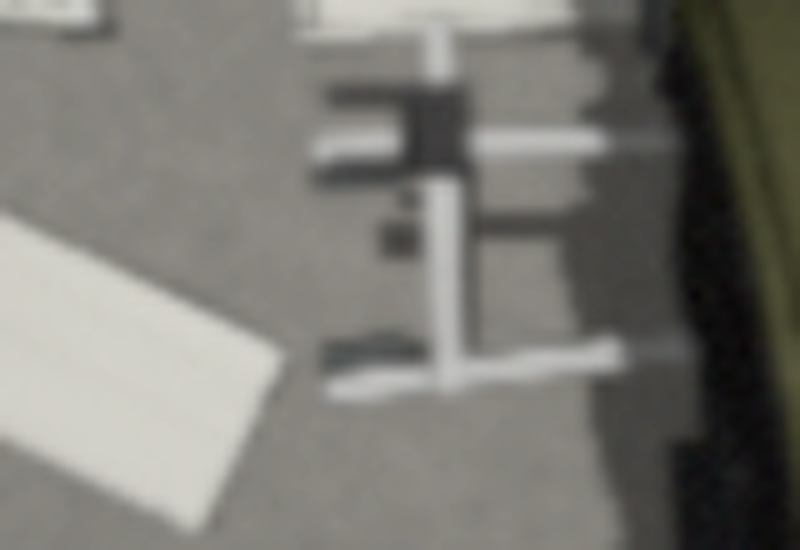

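Now it is clear. The rider body spans rows 85 to 180 (centre about 132), with prongs at rows 97 and 168. The white moving arm and needle are in the slot at about row 146, roughly 2 mm past centre. I'll open slightly, by about 0.013, and measure again with intensity profiles.

Call:
steer_hand:
  plan:
    - [[0.534,0,0,0,0,0,0],[0.534,0,0,0,0,0,0],[0.534,0,0,0,0,0,0],[0.534,0,0,0,0,0,0]]

```text
clock: 14.35
tool_pos: [0.4039, -0.036, 0.3965]
eef_rot: [0.689, 0.725, -0.001, -0.002]
contact_force: [0.2, 0.5, -0.9]
opening: 0.535
finger_force: 4.9
```

```bash
python3 look.py pics/c7.png
python3 - <<'E'
from h import *
g=cv2.cvtColor(cv2.imread('pics/c7.png'),cv2.COLOR_BGR2GRAY).astype(int)
for a,b in((345,370),(370,395),(420,455),(490,560)):
    print(a,b,g[70:200:4,a:b].mean(1).round().astype(int).tolist(), g[330:410:4,a:b].mean(1).round().astype(int).tolist())
E
```

```text
[ 0.404  -0.036   0.4152] [266.14531692 249.5325148 ] 0.5345141959506075 4.902848759411427
crop origin 226 224
345 370 [129, 124, 115, 105, 91, 80, 74, 74, 80, 94, 109, 127, 144, 155, 170, 180, 185, 185, 178, 159, 139, 115, 93, 81, 71, 69, 74, 83, 94, 107, 116, 123, 130] [131, 125, 113, 100, 89, 85, 86, 85, 85, 95, 107, 125, 151, 172, 187, 189, 181, 169, 154, 141]
370 395 [130, 126, 117, 108, 95, 83, 76, 74, 78, 90, 104, 122, 139, 150, 163, 172, 173, 167, 155, 133, 114, 94, 78, 71, 69, 72, 81, 92, 101, 112, 119, 124, 128] [124, 117, 105, 94, 86, 83, 85, 91, 99, 117, 133, 152, 170, 180, 187, 188, 181, 168, 153, 138]
420 455 [175, 168, 152, 135, 111, 94, 79, 68, 67, 65, 64, 64, 64, 65, 65, 65, 65, 65, 64, 64, 63, 62, 61, 61, 70, 81, 99, 122, 141, 159, 164, 164, 167] [174, 173, 169, 166, 161, 156, 153, 154, 157, 164, 173, 179, 183, 181, 177, 173, 166, 156, 148, 140]
490 560 [135, 135, 135, 134, 134, 134, 135, 134, 134, 138, 141, 148, 160, 172, 181, 185, 183, 176, 167, 155, 146, 140, 135, 134, 133, 133, 134, 134, 134, 134, 135, 134, 133] [131, 130, 129, 129, 134, 140, 151, 165, 176, 184, 184, 178, 166, 153, 141, 135, 133, 131, 132, 133]
```

View pics/c7.png

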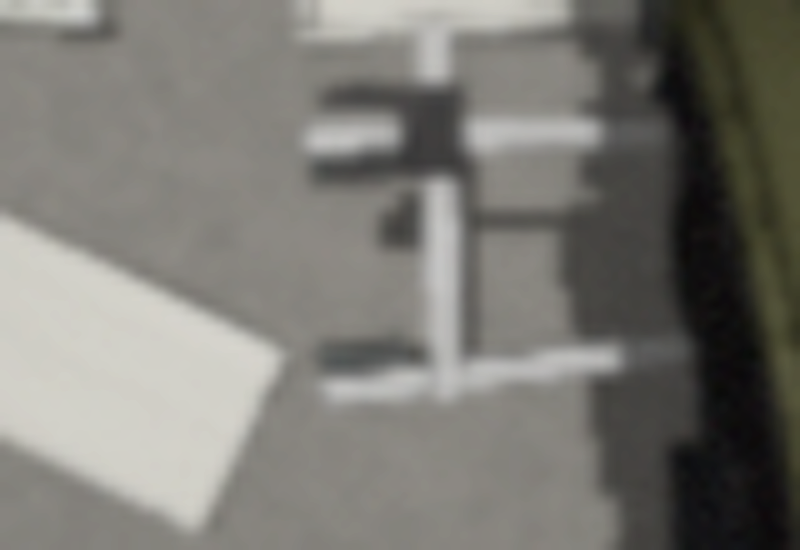

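The white needle is now centred between the prongs: profile peak at about row 133, prong minima at rows 98 and 166 (slot centre 132), so the error is well under 1 mm. The tweezers are level at about 0.41 m, and the rider sits right at the camera's nadir, so parallax is negligible. I'm handing in.

```bash
python3 -c "
from plant import r
print(r.finish_job())"
```

```text
the job is handed in; nothing more can be done
None
```

I handed in the job at about 15 s: the lid was open on its stop, and the tweezers were held level about 0.4 m up with the needle within about 1 mm of the rider slot's centre in the last picture; no verdict was returned.

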